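Pack the railbus spares caddy

ROBOT

A 6-joint arm with a two-finger parallel gripper is mounted at the origin on a cart in front of the work surface, level with it; the furniture and walls round the work are solid. World frame = base frame: x ahead of the robot, y to its left, z up, the work surface at z = 0. Lengths are in m, angles in rad, forces in N, time in s.
With the tool pointing down it reaches from about 0.25 to 0.85 m from the base axis. Payload 12.5 kg.
Tool frame: the origin (TCP) lies at the very end of the fingers, on their centre line; the grasp point (between the pads) lies 19 mm behind it; z points along the fingers, y is the line along which they close (so a half turn about z gives the same grasp; the last joint's range is limited). The gripper opens to 93 mm and grips with 3 to 60 N. Pads are 15 mm wide; open, the fingers measure 128 mm over their backs; the gripper's body (75 mm by 188 mm) begins 65 mm behind the grasp point.
Start: joints at [-0.085, 0.351, 1.652, -0, 1.139, -0.085], TCP at [0.55, 0, 0.219] pointing down, gripper open.
Joint ranges: [-2.75, 2.75], [-0.79, 2.1], [0.01, 2.65], [-1.57, 4.71], [0.07, 3.14], [-2.87, 2.87]. Speed limits (rad/s): [2.22, 2.22, 2.79, 3.14, 3.14, 3.14].

INTERFACE

Orientations are given as [roll, pitch, yaw] about the fixed x, y, z axes, in that order (R = Rz(yaw) Ry(pitch) Rx(roll)).
In Python, from bench import env, read_camera, ticket gives the robot as it stands.
- The arm moves only by the tool send_rows, never from a script. Its argument "moves" is text: rows parted by semicolons, each of 5 numbers parted by spaces: the closure, from 0 (fully open) to 1 (shut), then the shift along the tool's x, y, z in mm, then the turn about the tool's z in degrees. A call has 1 to 20 rows; each row shifts and turns the commanded pose from where the row before left it, along the tool's axes as they then stand; what a row does not reach is not made up. A row lasts 1/10 s, in which the tool goes at most 50 mm and 8.59 degrees, less where a joint would pass 70% of its speed; a pose out of reach is approached as far as the arm can. A call with a gripper value outside its range is refused whole. The fingers move at their own pace and stop on an object; "squeeze" is the grip in N (left out, the last holds). Time passes only in rows, so rows that do not move let the fingers close. It gives the time, the measured TCP pose, the force, the opening and the grip force at its end, in the units of the state.
- env.observe(): the state, without advancing time (a new reading comes with each control period).
- read_camera(name): name is "scene" or "side" or "wrist"; returns a dict with "img" (384x512x3 uint8, blue, green, red), "fx", "fy", "cx", "cy" (pixels), "eye" and "rotation" of the camera in the world; the wrist camera has in their place "hand_eye" (4x4, takes a point from camera to tool coordinates, whose origin is the TCP and whose axes are the flange's). Camera axes: x right, y down, z forward; pixel columns grow to the right and rows downward; lengths in m; the calibration is good to about 2 mm. A picture is of the moment at which its call begins: read the wrist's pose just before it. There is no depth.
- ticket.hand_in(): hands the job in; it is judged then, once.
The state is a dict: "t": time; "joint_positions": joint angles; "dq": joint speeds; "joint_torque": joint torques, N m; "tool_pos": TCP position; "tool_rot": TCP orientation; "wrist_force": force on the tool from outside, world axes, zero at the start; "torque": the same for the moment, N m; "grip_width": finger opening in m; "grasp_force": force on a finger pad.
Only numpy, scipy, OpenCV 4.12 (cv2) and the standard library are available. Lean on these libraries where they do the work, as an engineer would, in place of code of your own. Each camera call takes 0.05 s, during which the arm holds its last target. There are 200 camera calls.

TASK

Pack the railbus spares caddy: put the screw tin, the slim oil bottle with the red spout, the small coupling box and the battery each in the middle of the insert shaped for it, standing flat on the insert's floor with the coupling box and the battery square to their fences. Leave the glue bottle and the paint pot standing where they are.

Things in the scene. Friction and masses are not known exactly. Their poses are not given: they have to be found in the camera images.
- screw_tin_centre (a point): Round flat screw tin with a tan lid, 54 mm diameter, 21 mm high, closed (lid fixed), standing on its base. Point at its centre, half-way up; z up.
- oil_bottle_centre (a point): Slim dropper bottle of oil with a long red pointed spout, standing; body 25 mm diameter up to 56 mm, then spout 12 mm diameter, 85 mm high in all. Point on its axis half-way up (42.5 mm above its base); z up.
- parts_box_centre (a point): Small blue coupling box with white lid (fixed), 35 mm wide (its x) x 49 mm long (its y) x 20 mm high. Starts with its long side within 0.5 rad of world x. Point at its centre, half-way up; z up.
- battery_2_centre (a point): Plain round battery, a yellow cylinder 14 mm in diameter and 50 mm long, lying down; its long axis is its y (14 mm across x, 14 mm high); it does not roll. Starts with its long axis within 0.5 rad of world x. Point at its centre, half-way up; z up.
- insert_tin_seat (a point): Seat for the round screw tin: a broken circle of 8 mm high fences, 70 mm inner diameter, open about 30 mm wide for fingers at the middle of all four sides. One of four 78 mm square inserts, side by side in any order (80 mm apart, roughly along world y) in a low ply caddy. Point: middle of its floor, 10 mm above the worktop, level with the caddy rim; x, y along its edges, z up.
- insert_bottle_seat (a point): Seat for the slim bottle: a closed round cup, 41 mm inner and 49 mm outer diameter, wall 16 mm high above the floor. One of four 78 mm square inserts, side by side in any order (80 mm apart, roughly along world y) in a low ply caddy. Point: middle of its floor, 10 mm above the worktop, level with the caddy rim; x, y along its edges, z up.
- insert_box_seat (a point): Seat for the coupling box: four 8 mm high corner fences, 65 (x) x 51 (y) mm inside, open 30 mm in the middle of each side; box's long side goes along x. One of four 78 mm square inserts, side by side in any order (80 mm apart, roughly along world y) in a low ply caddy. Point: middle of its floor, 10 mm above the worktop, level with the caddy rim; x, y along its edges, z up.
- insert_cell_seat (a point): Seat for the battery: two end stops 10 mm high, 66 mm apart in x, and two side lips 2 mm high, 30 mm apart in y; the battery lies along x, between them. One of four 78 mm square inserts, side by side in any order (80 mm apart, roughly along world y) in a low ply caddy. Point: middle of its floor, 10 mm above the worktop, level with the caddy rim; x, y along its edges, z up.
- glue_bottle_centre (a point): Glue bottle, does not belong in the caddy: white with a blue cap, 32 mm diameter up to 64 mm, cap 17 mm diameter, 83 mm high, standing. Point on its axis half-way up.
- paint_pot_centre (a point): Paint tinlet, does not belong in the caddy: red-lidded round tin, 32 mm diameter, 28 mm high, standing. Point at its centre, half-way up.
Mind the look-alikes: they are no part of the job. What is shaped like the part that bears oil_bottle_centre but orange or purple is not meant.

How it is judged:
By the outcome, as a careful person would: the job done as asked, in the order asked, and still so for the second after the job is handed in, with the robot touching nothing.
It also fails if it takes over 96 s, if anything falls off the work surface, if the arm or the gripper's body presses on something with over 40 N, if the wrist force passes 120 N, or if a joint passes its speed limit or range.

## Working session

There is one attempt and no reset: what is moved stays moved. The work goes in short steps, Python scripts to look and compute and a tool call to move; the robot and the scene stay as the last step left them, time stands still between calls to the robot, and variables do not carry over. Pictures are saved under pics/ and viewed, at most 14 in all, crops included, and the job is handed in when it is done.

Besides the shell and the picture viewer there is one more tool, called after "Emit:" as name(argument=value, ...) on one line, values as JSON. send_rows: Moves the arm, as the interface text tells. Its arguments: {"type":"object","properties":{"moves":{"type":"string"},"squeeze":{"type":"number"}},"required":["moves"]}

```bash
ls; mkdir -p pics; python3 - <<'E'
from bench import env, read_camera
import cv2,numpy as np
s=env.observe();print(s)
for n in("scene","side","wrist"):
    c=read_camera(n);cv2.imwrite(f"pics/{n}0.png",c["img"]);np.save(f"pics/{n}0.npy",c,allow_pickle=True)
    print({k:v for k,v in c.items() if k!="img"})
E
```

```text
pics
{'t': 0.0, 'joint_positions': array([-8.46433681e-02,  3.51197217e-01,  1.65242855e+00,  6.85101269e-06,
        1.13906378e+00, -8.46034531e-02]), 'dq': array([-0.00181841,  0.0025963 , -0.00128697,  0.00082081, -0.00172479,
       -0.00022122]), 'joint_torque': array([ 1.41757551e-03, -4.97321892e+01, -2.85254824e+01,  6.99741254e-02,
        2.57699919e-02, -1.73020858e-04]), 'tool_pos': array([5.49664103e-01, 3.19558170e-05, 2.18121096e-01]), 'tool_rot': array([-3.14050022e+00, -9.88866172e-05,  1.57075349e+00]), 'wrist_force': array([ 0.78197657,  0.04729042, -0.35539592]), 'torque': array([-0.00674595,  0.04339315, -0.03329371]), 'grasp_force': 0.0, 'grip_width': 0.0934590648896443}
{'fx': 358.0766902992989, 'fy': 358.0766902992989, 'cx': 255.76860541337516, 'cy': 190.997820986249, 'eye': array([-0.1422584 , -0.50085075,  0.64915508]), 'rotation': array([-2.21776128, -0.01000583, -0.89446021])}
{'fx': 439.4236466278044, 'fy': 439.4236466278044, 'cx': 253.52435011579777, 'cy': 189.55730176125405, 'eye': array([0.27357441, 1.05711523, 0.88282416]), 'rotation': array([-2.20234177, -0.01116383, -2.93342632])}
{'fx': 282.2900284101796, 'fy': 282.2900284101796, 'cx': 256.5389790837918, 'cy': 189.48945425914272, 'hand_eye': array([[-3.54979158e-04, -9.59488121e-01, -2.81748859e-01,
         7.69411045e-02],
       [ 9.99999931e-01, -3.09131460e-04, -2.07174466e-04,
        -1.46595718e-03],
       [ 1.11684003e-04, -2.81748913e-01,  9.59488164e-01,
        -1.65889573e-01],
       [ 0.00000000e+00,  0.00000000e+00,  0.00000000e+00,
         1.00000000e+00]])}
```

View pictures.

View pics/scene0.png

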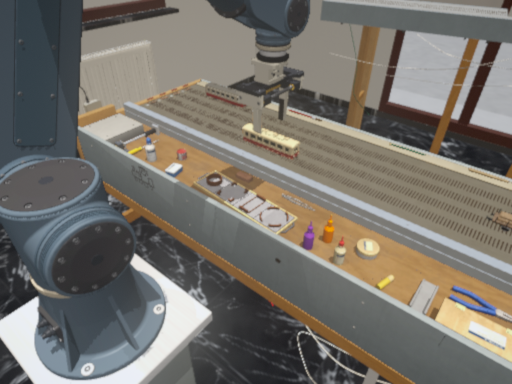

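View pics/side0.png

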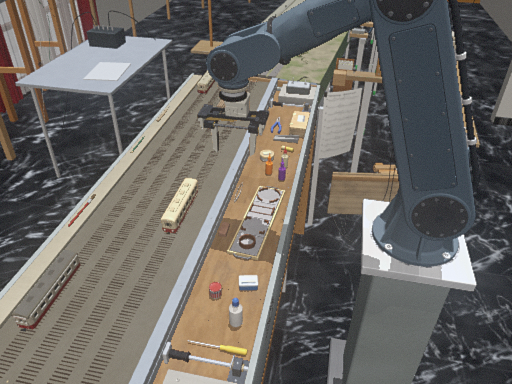

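View pics/wrist0.png

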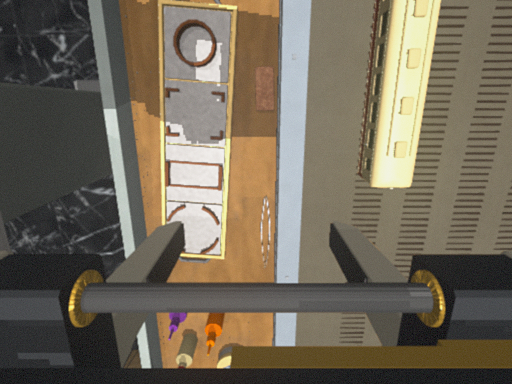

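```bash
cat > h.py <<'E'
from bench import env, read_camera
import cv2,numpy as np
from scipy.spatial.transform import Rotation as Ro
def cam(n,save=None):
    s=env.observe();c=read_camera(n)
    if n=="wrist":
        R=Ro.from_euler("xyz",s["tool_rot"]).as_matrix();H=c["hand_eye"]
        c["R"]=R@H[:3,:3];c["eye"]=s["tool_pos"]+R@H[:3,3]
    else: c["R"]=Ro.from_euler("xyz",c["rotation"]).as_matrix()
    if save: cv2.imwrite(f"pics/{save}.png",c["img"])
    return c
def pt(c,u,v,z):
    d=c["R"]@np.array([(u-c["cx"])/c["fx"],(v-c["cy"])/c["fy"],1.])
    return c["eye"]+d*(z-c["eye"][2])/d[2]
def px(c,p):
    q=c["R"].T@(np.asarray(p)-c["eye"]);return q[0]/q[2]*c["fx"]+c["cx"],q[1]/q[2]*c["fy"]+c["cy"]
E
python3 - <<'E'
from h import *
np.set_printoptions(precision=4,suppress=True)
s=cam("scene");w=cam("wrist");d=cam("side")
for n,u,v,z in [("tin",368,246,.021),("oiltip",341,240,.085),("oilbase",340,262,.0),("batt",384,283,.007),("box",174,169,.02),("glue",150,140,.083),("pot",182,152,.028),("purple tip",309,227,.085),("orange tip",331,222,.085)]: print(n,pt(s,u,v,z))
for n,u,v,z in [("box",248,282,.02),("pot",215,289,.028),("glue",235,301,.083)]: print("side",n,pt(d,u,v,z))
for n,u,v,z in [("cup",195,44,.026),("boxs",195,113,.018),("cell",194,175,.02),("tins",193,230,.018),("c1",164,4,.01),("c2",237,8,.01),("c3",225,257,.01)]: print(n,pt(w,u,v,z))
for n,u,v,z in [("panelout",95,120,.0),("panelin",118,120,.0),("railL",279,120,0),("railR",305,120,0)]: print(n,pt(w,u,v,z))
# panel top/rail heights by pairing views along y=.1: scene pixels
E
```

```text
tin [ 0.5108 -0.3344  0.021 ]
oiltip [ 0.4234 -0.2968  0.085 ]
oilbase [ 0.4406 -0.2995  0.    ]
batt [ 0.4412 -0.4075  0.007 ]
box [0.4368 0.2872 0.02  ]
glue [0.4416 0.3963 0.083 ]
pot [0.5147 0.3353 0.028 ]
purple tip [ 0.4143 -0.2192  0.085 ]
orange tip [ 0.462  -0.2501  0.085 ]
side box [0.4383 0.2998 0.02  ]
side pot [0.5127 0.3474 0.028 ]
side glue [0.4429 0.4173 0.083 ]
cup [0.4775 0.146  0.026 ]
boxs [0.4711 0.0693 0.018 ]
cell [ 0.4653 -0.01    0.02  ]
tins [ 0.4584 -0.0902  0.018 ]
c1 [0.441 0.191 0.01 ]
c2 [0.5255 0.1869 0.01  ]
c3 [ 0.5012 -0.1375  0.01  ]
panelout [0.3343 0.06   0.    ]
panelin [0.3648 0.06   0.    ]
railL [0.5779 0.0599 0.    ]
railR [0.6122 0.0599 0.    ]
```

```bash
python3 - <<'E'
import cv2
a=cv2.imread("pics/scene0.png")
b=cv2.resize(a[200:310,290:440],(800,586),interpolation=cv2.INTER_CUBIC);cv2.imwrite("pics/crop1.png",b)
E
```

```text
(no output)
```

View pics/crop1.png

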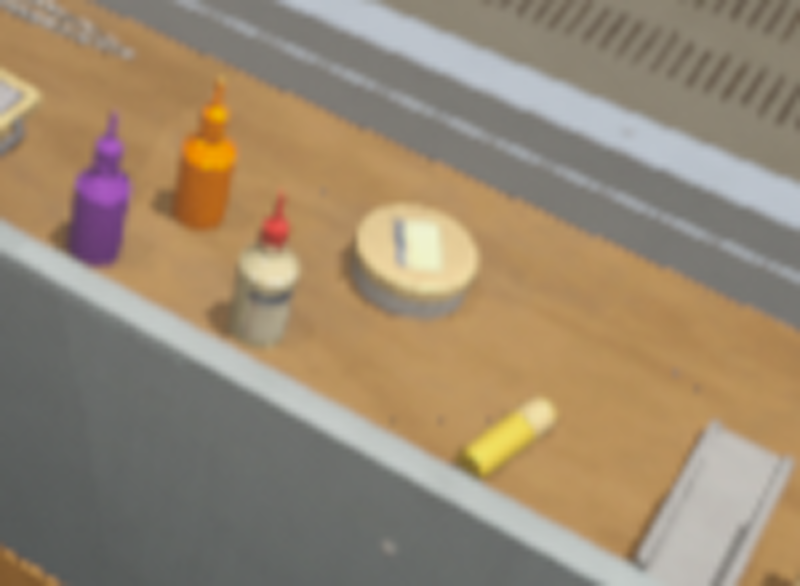

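```bash
python3 - <<'E'
from h import *
np.set_printoptions(precision=4,suppress=True)
s=cam("scene");w=cam("wrist");d=cam("side")
def line(name,us,vs,uw,vw):
    for h in np.arange(0,.13,.02):
        a=pt(s,us,vs,h);b=pt(w,uw,vw,h);print(name,round(h,2),a[:2],b[:2])
# panel inner top edge: crop (0,228)->; rail near top edge crop(265,0); rail foot crop(150,0)
k=150/800
line("panel inner",290,200+228*k,118,120)
line("rail lip near",290+270*k,200,279,120)
print("rail foot",pt(s,290+150*k,200,0), pt(s,290+800*k,200+325*k,0))
E
```

```text
panel inner 0.0 [ 0.4178 -0.1706] [0.3649 0.06  ]
panel inner 0.02 [ 0.4005 -0.1808] [0.3745 0.0609]
panel inner 0.04 [ 0.3833 -0.191 ] [0.384  0.0618]
panel inner 0.06 [ 0.366  -0.2012] [0.3936 0.0627]
panel inner 0.08 [ 0.3488 -0.2113] [0.4031 0.0635]
panel inner 0.1 [ 0.3315 -0.2215] [0.4127 0.0644]
panel inner 0.12 [ 0.3143 -0.2317] [0.4222 0.0653]
rail lip near 0.0 [ 0.6557 -0.1866] [0.5781 0.0599]
rail lip near 0.02 [ 0.6312 -0.1963] [0.5765 0.0608]
rail lip near 0.04 [ 0.6066 -0.206 ] [0.575  0.0617]
rail lip near 0.06 [ 0.582  -0.2157] [0.5734 0.0626]
rail lip near 0.08 [ 0.5574 -0.2254] [0.5719 0.0635]
rail lip near 0.1 [ 0.5328 -0.235 ] [0.5704 0.0644]
rail lip near 0.12 [ 0.5082 -0.2447] [0.5688 0.0653]
rail foot [ 0.6138 -0.1357  0.    ] [ 0.5963 -0.4848  0.    ]
```

Emit:
send_rows(moves="0 -42 -5 0 0;0 -42 -5 0 0;0 -42 -5 0 0;0 -42 -5 0 0;0 -42 -5 0 0;0 -42 -5 0 0;0 -42 -5 0 0;0 -42 -5 0 0;0.2 0 0 8 8.2;0.2 0 0 8 8.2;0.2 0 0 8 8.2;0.2 0 0 8 8.2;0.2 0 0 8 8.2;0.2 0 0 8 8.2;0.2 0 0 8 8.2;0.2 0 0 8 8.2;0.2 0 0 8 8.2;0.2 0 0 8 8.2;0.2 0 0 8 8;0.2 0 0 0 0")

```text
t: 2.45
tool_pos: [0.5095, -0.3356, 0.1296]
tool_rot: [-3.14, 0.001, -0.002]
wrist_force: [-0.1, 0.8, -0.1]
grip_width: 0.074
grasp_force: 0.0
```

```bash
python3 - <<'E'
from h import *
c=cam("wrist","w1")
E
```

```text
(no output)
```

View pics/w1.png

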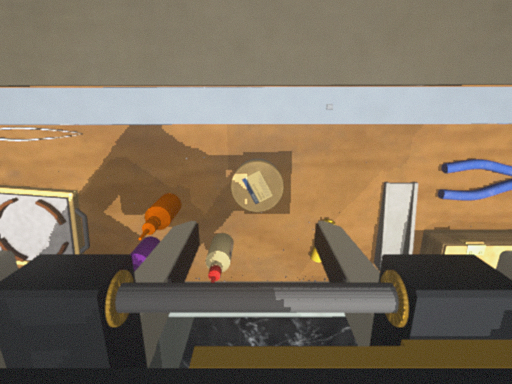

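```bash
python3 - <<'E'
from h import *
np.set_printoptions(precision=4,suppress=True)
c=cam("wrist")
hsv=cv2.cvtColor(c["img"],cv2.COLOR_BGR2HSV)
roi=c["img"][150:222,220:296];
g=cv2.medianBlur(cv2.cvtColor(roi,cv2.COLOR_BGR2GRAY),3)
print(cv2.HoughCircles(g,cv2.HOUGH_GRADIENT,1,50,param1=80,param2=12,minRadius=20,maxRadius=32))
print("tin eye",pt(c,257.5,187,.021), pt(c,232,187,.021),pt(c,283,187,.021))
print("oil tip",pt(c,215,277,.085),pt(c,222,240,.056))
E
```

```text
[[[36.5 36.5 25.2]]]
tin eye [ 0.5085 -0.3383  0.021 ] [ 0.5084 -0.3124  0.021 ] [ 0.5086 -0.3641  0.021 ]
oil tip [ 0.4463 -0.3019  0.085 ] [ 0.4668 -0.3051  0.056 ]
```

Emit:
send_rows(moves="0.2 -1 2.5 35 0;0.2 0 0 35 0;0.2 0 0 35 0;0.2 0 0 20 0;0.2 0 0 0 0;0.2 0 0 0 0;1 0 0 0 0;1 0 0 0 0;1 0 0 0 0;1 0 0 0 0;1 0 0 0 0;1 0 0 0 0", squeeze=20)

```text
t: 3.75
tool_pos: [0.5094, -0.3387, 0.0065]
tool_rot: [3.141, -0.001, 0.0]
wrist_force: [-0.9, 1.1, 7.1]
grip_width: 0.0519
grasp_force: 20.0
```

Emit:
send_rows(moves="1 0 0 -25 0;1 0 0 -45 0;1 0 0 -45 0;1 -14 -46 -10 0;1 -14 -46 -10 0;1 -14 -46 -10 0;1 -14 -46 -10 0;1 -14 -46 -10 0;1 -14 -46 -10 0;1 -14 -46 -10 0;1 -14 -46 -10 0;1 0 0 0 0;1 0 0 0 0")

```text
t: 5.05
tool_pos: [0.397, 0.0301, 0.201]
tool_rot: [3.141, -0.001, 0.003]
wrist_force: [1.0, 0.7, -0.6]
grip_width: 0.052
grasp_force: 20.0
```

```bash
python3 - <<'E'
from h import *
c=cam("wrist","w2");np.save("w2.npy",c,allow_pickle=True);print(env.observe()["grip_width"])
E
```

```text
0.05240110953385523
```

View pics/w2.png

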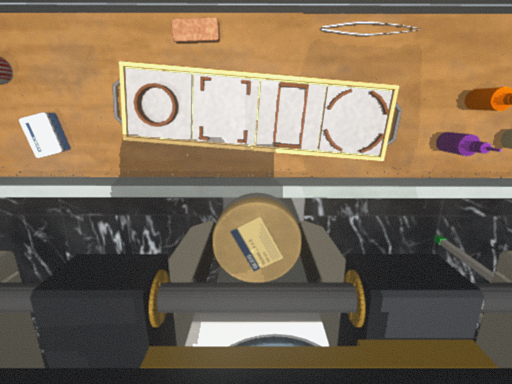

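```bash
cat > seats.py <<'E'
from h import *
np.set_printoptions(precision=4,suppress=True)
c=np.load("w2.npy",allow_pickle=True).item()
hsv=cv2.cvtColor(c["img"],cv2.COLOR_BGR2HSV)
m=cv2.inRange(hsv,(22,60,170),(36,255,255));m[175:]=0;m[:50]=0;m[:,:100]=0;m[:,410:]=0
v,u=np.nonzero(m)
P=np.array([pt(c,a,b,.010)[:2] for a,b in zip(u,v)])
(cx,cy),(w,h),an=cv2.minAreaRect((P*1000).astype(np.float32));print("rect",cx,cy,w,h,an)
br=cv2.inRange(hsv,(0,60,30),(15,255,160));br[:,:122]=0;br[:,392:]=0;br[:65]=0;br[162:]=0
n,l,st,ce=cv2.connectedComponentsWithStats(br|0)
for i in range(1,n):
    if st[i,4]>25: print(st[i],pt(c,st[i,0]+st[i,2]/2-.5,st[i,1]+st[i,3]/2-.5,.018))
print("lid",pt(c,257,241,c["eye"][2]-.166+.02))
b=cv2.inRange(hsv,(95,100,30),(125,255,200));
E
python3 seats.py
```

```text
rect 466.55389404296875 27.929702758789062 331.4767761230469 91.793701171875 85.34173583984375
[201  77  10  14  46] [0.4997 0.0881 0.018 ]
[242  81   8  14  45] [0.4954 0.0417 0.018 ]
[279  82  29   8  95] [ 0.4977 -0.0135  0.018 ]
[135  84  43  42 399] [0.4762 0.1478 0.018 ]
[328  89  23  20  52] [ 0.4834 -0.0682  0.018 ]
[371  91  19  24  89] [ 0.479 -0.117  0.018]
[199 127  10  13  33] [0.4431 0.0933 0.018 ]
[325 129  16  22  50] [ 0.4356 -0.0643  0.018 ]
[238 131   9  12  42] [0.439  0.0465 0.018 ]
[360 134  24  19  76] [ 0.4315 -0.1125  0.018 ]
[ 122  141  152   21 1141] [0.4211 0.1018 0.018 ]
[274 142  27   6  88] [ 0.4294 -0.0088  0.018 ]
lid [0.4006 0.0283 0.2209]
```

Emit:
send_rows(moves="1 20 40 0 0;1 20 40 0 0;1 20 40.5 0 0;1 0 0 40 4.7;1 0 0 40 0;1 0 0 40 0;1 0 0 25 0;1 0 0 0 0;1 0 0 0 0")

```text
t: 6.0
tool_pos: [0.457, -0.092, 0.0558]
tool_rot: [-3.141, 0.001, -0.084]
wrist_force: [0.1, 0.7, -0.8]
grip_width: 0.0521
grasp_force: 20.0
```

Emit:
send_rows(moves="1 0 -1.5 20 0;1 0 0 12 0;1 0 0 4 0;1 0 0 2 0;1 0 0 1 0;1 0 0 0 0;1 0 0 0 0")

```text
t: 6.7
tool_pos: [0.4574, -0.0895, 0.017]
tool_rot: [3.141, -0.001, -0.082]
wrist_force: [-0.2, -0.0, -1.2]
grip_width: 0.0522
grasp_force: 20.0
```

Emit:
send_rows(moves="1 0 0 1 0;1 0 0 0 0;0.3 0 0 0 0;0.3 0 0 0 0;0.3 0 0 0 0;0.3 0 0 0 0;0.3 0 0 -20 0;0.3 0 0 -40 0;0.3 0 0 -40 0;0.3 0 0 -40 0;0.3 -20 0 0 -4.7;0.3 -20 0 0 0;0.3 0 0 0 0")

```text
t: 8.0
tool_pos: [0.4156, -0.0876, 0.1557]
tool_rot: [-3.141, 0.001, -0.0]
wrist_force: [0.9, 0.4, -0.2]
grip_width: 0.0651
grasp_force: 0.0
```

```bash
python3 - <<'E'
from h import *
c=cam("wrist","w3");np.save("w3.npy",c,allow_pickle=True);print(env.observe()["tool_pos"])
E
```

```text
[ 0.41692723 -0.08784018  0.15580689]
```

View pics/w3.png

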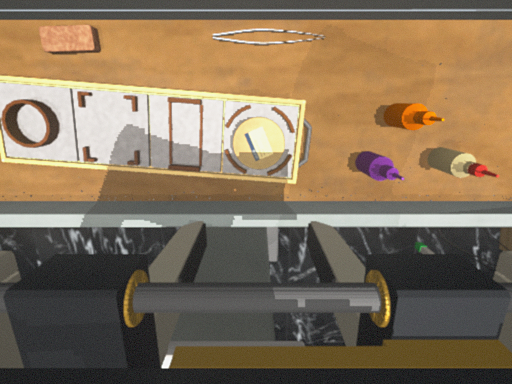

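```bash
python3 - <<'E'
from h import *
np.set_printoptions(precision=4,suppress=True)
c=np.load("w3.npy",allow_pickle=True).item()
hsv=cv2.cvtColor(c["img"],cv2.COLOR_BGR2HSV)
br=cv2.inRange(hsv,(0,60,30),(15,255,190));br[:,:222]=0;br[:,298:]=0;br[:98]=0;br[178:]=0
n,l,st,ce=cv2.connectedComponentsWithStats(br);Q=[]
for i in range(1,n):
    if st[i,4]>25: q=pt(c,st[i,0]+st[i,2]/2-.5,st[i,1]+st[i,3]/2-.5,.018);Q.append(q);print(st[i],q)
print("seat",np.mean(Q,0))
g=cv2.medianBlur(cv2.cvtColor(c["img"],cv2.COLOR_BGR2GRAY)[100:180,220:300],3)
k=cv2.HoughCircles(g,cv2.HOUGH_GRADIENT,1,50,param1=80,param2=10,minRadius=22,maxRadius=30);print(k)
if k is not None: print("lid",pt(c,k[0,0,0]+220,k[0,0,1]+100,.031),"eye",pt(c,258,143,.031))
r=cv2.inRange(hsv,(0,150,90),(8,255,255))|cv2.inRange(hsv,(172,150,90),(180,255,255));r[:,:440]=0;r[:140]=0;r[200:]=0
v,u=np.nonzero(r);print("red",u.min(),u.max(),v.min(),v.max())
i=u.argmax();print("tip",pt(c,u[i],v[i],.085),"red base",pt(c,472,167,.06),"shoulder",pt(c,463,163,.056))
E
```

```text
[226 105  25  23 111] [ 0.483  -0.0698  0.018 ]
[273 107  22  26 115] [ 0.4795 -0.1173  0.018 ]
[225 150  22  24 110] [ 0.4351 -0.0662  0.018 ]
[267 155  25  21 108] [ 0.4312 -0.1136  0.018 ]
seat [ 0.4572 -0.0917  0.018 ]
[[[38.5 47.5 29.4]]]
lid [ 0.4521 -0.0911  0.031 ] eye [ 0.4567 -0.0906  0.031 ]
red 468 498 164 177
tip [ 0.436  -0.2968  0.085 ] red base [ 0.4377 -0.2923  0.06  ] shoulder [ 0.4408 -0.286   0.056 ]
```

Emit:
send_rows(moves="0.46 4 41.5 0 0;0.46 4 41.5 0 0;0.46 4 41.5 0 0;0.46 4 41.5 0 0;0.46 4 41.5 0 0;0.46 0 0 0 0;0.46 0 0 0 0;0.46 0 0 0 0")

```text
t: 8.85
tool_pos: [0.4374, -0.2945, 0.1553]
tool_rot: [-3.141, 0.001, 0.001]
wrist_force: [-0.3, -1.0, -0.9]
grip_width: 0.0501
grasp_force: 0.0
```

```bash
python3 - <<'E'
from h import *
np.set_printoptions(precision=4,suppress=True)
c=cam("wrist","w4");np.save("w4.npy",c,allow_pickle=True);print(env.observe()["tool_pos"])
hsv=cv2.cvtColor(c["img"],cv2.COLOR_BGR2HSV)
r=cv2.inRange(hsv,(0,150,90),(8,255,255))|cv2.inRange(hsv,(172,150,90),(180,255,255))
v,u=np.nonzero(r);print("red",u.min(),u.max(),v.min(),v.max())
E
```

```text
[ 0.4374 -0.2943  0.1554]
red 252 263 186 201
```

View pics/w4.png

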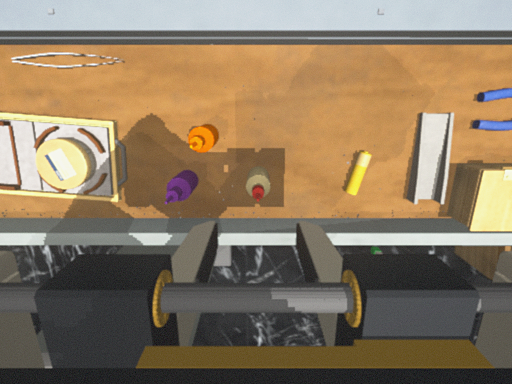

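```bash
python3 - <<'E'
from h import *
np.set_printoptions(precision=4,suppress=True)
c=np.load("w4.npy",allow_pickle=True).item()
hsv=cv2.cvtColor(c["img"],cv2.COLOR_BGR2HSV)
print("tip",pt(c,258,199,.085),"base",pt(c,258,172,.0),pt(c,258,182,.056))
for b in(0,56,85): print("pred",b,px(c,[.437,-.2955,b/1000]))
print("orange",pt(c,193,145,.085),"purple",pt(c,170,202,.085))
m=cv2.inRange(hsv,(20,80,120),(34,255,255));m[:,:335]=0;m[:,380:]=0;m[:145]=0;m[200:]=0
n,l,st,ce=cv2.connectedComponentsWithStats(m);i=1+st[1:,4].argmax();print(st[i])
v,u=np.nonzero(l==i);P=np.array([pt(c,a,b,.010)[:2] for a,b in zip(u,v)])*1000
print("batt",cv2.minAreaRect(P.astype(np.float32)),P.mean(0))
E
```

```text
tip [ 0.4363 -0.2973  0.085 ] base [ 0.4411 -0.2976  0.    ] [ 0.444  -0.2974  0.056 ]
pred 0 (np.float64(256.2186839405079), np.float64(175.45683417640984))
pred 56 (np.float64(256.0745144644323), np.float64(188.93378914074125))
pred 85 (np.float64(255.9753576253887), np.float64(198.2029651866876))
orange [ 0.4836 -0.243   0.085 ] purple [ 0.4334 -0.2195  0.085 ]
[345 151  27  45 490]
batt ((442.5401611328125, -410.2456970214844), (14.76310920715332, 51.623924255371094), 74.84966278076172) [ 440.5609 -409.8516]
```

Emit:
send_rows(moves="0.46 0.5 1.5 35 0;0.46 0 0 40 0;0.46 0 0 40 0;0.46 0 0 18 0;0.46 0 0 0 0;1 0 0 0 0;1 0 0 0 0;1 0 0 0 0;1 0 0 0 0;1 0 0 0 0", squeeze=12)

```text
t: 9.9
tool_pos: [0.4381, -0.2972, 0.0235]
tool_rot: [3.141, -0.001, -0.0]
wrist_force: [-0.4, 1.7, 8.2]
grip_width: 0.0245
grasp_force: 12.0
```

Emit:
send_rows(moves="1 0 0 -25 0;1 0 0 -45 0;1 0 0 -45 0;1 3.8 -44.6 0 0;1 3.8 -44.6 0 0;1 3.8 -44.6 0 0;1 3.8 -44.6 0 0;1 3.8 -44.6 0 0;1 3.8 -44.6 0 0;1 3.8 -44.6 0 0;1 3.8 -44.6 0 0;1 3.8 -44.6 0 0;1 3.8 -44.6 0 0;1 0 0 20 0;1 0 0 20 0;1 0 0 0 0;1 0 0 0 0")

```text
t: 11.6
tool_pos: [0.4758, 0.1491, 0.0981]
tool_rot: [3.142, 0.0, -0.0]
wrist_force: [1.1, -0.2, 0.1]
grip_width: 0.0238
grasp_force: 12.0
```

```bash
python3 - <<'E'
from h import *
np.set_printoptions(precision=4,suppress=True)
c=cam("wrist","w5");s=env.observe();p=s["tool_pos"];print(p,s["wrist_force"])
print("expected cup px",px(c,[.4763,.1475,.026]),"tip px",px(c,p+[0,0,.0615]))
E
```

```text
[0.4761 0.149  0.0985] [-0.4121  0.2807  0.5008]
expected cup px (np.float64(256.5367698985089), np.float64(196.60295011668055)) tip px (np.float64(252.74437905950967), np.float64(292.61864470114926))
```

View pics/w5.png

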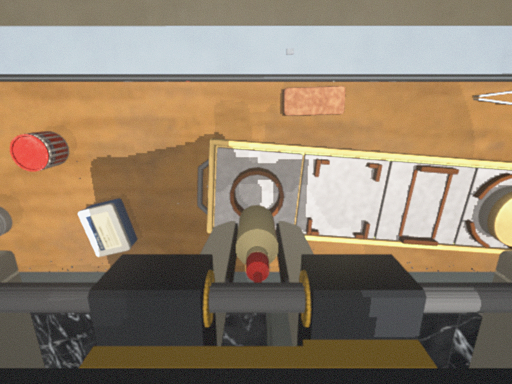

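Emit:
send_rows(moves="1 0.5 0 20 0;1 0 0 20 0;1 0 0 15 0;1 0 0 6 0;1 0 0 2 0;1 0 0 1.5 0;1 0 0 0 0;1 0 0 0 0")

```text
t: 12.45
tool_pos: [0.4765, 0.1492, 0.0337]
tool_rot: [-3.141, -0.001, -0.0]
wrist_force: [0.5, -0.9, -0.1]
grip_width: 0.0247
grasp_force: 12.0
```

Emit:
send_rows(moves="1 0 0 0.5 0;0.46 0 0 0 0;0.46 0 0 0 0;0.46 0 0 0 0;0.46 0 0 -20 0;0.46 0 0 -40 0;0.46 0 0 -40 0;0.46 0 0 -25 0;0.3 -12 -40 0 0;0.3 -12 -40 0 0;0.3 -12 -40 0 0;0.3 0 0 0 0;0.3 0 0 0 0")

```text
t: 13.75
tool_pos: [0.4398, 0.2695, 0.1575]
tool_rot: [3.141, 0.0, 0.002]
wrist_force: [-0.5, -0.8, 0.3]
grip_width: 0.0649
grasp_force: 0.0
```

```bash
python3 - <<'E'
from h import *
np.set_printoptions(precision=4,suppress=True)
c=cam("wrist","w6");np.save("w6.npy",c,allow_pickle=True);s=env.observe();print(s["tool_pos"])
E
```

```text
[0.4401 0.2688 0.1575]
```

View pics/w6.png

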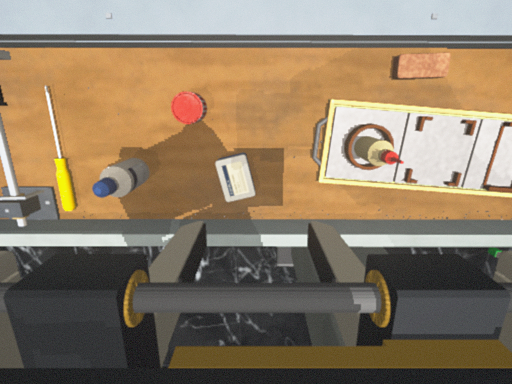

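```bash
python3 - <<'E'
from h import *
np.set_printoptions(precision=4,suppress=True)
c=np.load("w6.npy",allow_pickle=True).item()
hsv=cv2.cvtColor(c["img"],cv2.COLOR_BGR2HSV)
m=cv2.inRange(hsv,(0,0,120),(180,70,255))|cv2.inRange(hsv,(90,40,20),(130,255,255));m[:,:205]=0;m[:,265:]=0;m[:145]=0;m[208:]=0
n,l,st,ce=cv2.connectedComponentsWithStats(m);i=1+st[1:,4].argmax();print(st[i])
v,u=np.nonzero(l==i);P=np.array([pt(c,a,b,.02)[:2] for a,b in zip(u,v)])*1000
print("box",cv2.minAreaRect(P.astype(np.float32)),P.mean(0))
w=cv2.inRange(hsv,(0,0,150),(180,60,255))&m
v,u=np.nonzero(w);P=np.array([pt(c,a,b,.02)[:2] for a,b in zip(u,v)])*1000
print("lid",cv2.minAreaRect(P.astype(np.float32)),P.mean(0))
for q,z in [([.4763,.1487],.0),([.4763,.1487],.066),([.4763,.1487],.095),([.4763,.1487],.026)]: print(px(c,[q[0],q[1]-.0013,z]))
E
```

```text
[ 215  154   41   49 1382]
box ((440.255615234375, 291.7884826660156), (49.540096282958984, 35.553680419921875), 13.820451736450195) [440.7783 291.822 ]
lid ((440.3294677734375, 291.9124755859375), (49.05274200439453, 34.896026611328125), 13.541275978088379) [440.9174 291.2412]
(np.float64(362.3871515643338), np.float64(143.71174069111117))
(np.float64(388.2907032813246), np.float64(152.8986763064607))
(np.float64(404.1713090513772), np.float64(158.5308808912291))
(np.float64(371.2721179734431), np.float64(146.86287669117905))
```

Emit:
send_rows(moves="0.3 0 -24 0 0;0.3 0 0 30 -6.8;0.3 0 0 40 -6.9;0.3 0 0 40 0;0.3 0 0 30 0;0.3 0 0 10 0;0.3 0 0 0 0;1 0 0 0 0;1 0 0 0 0;1 0 0 0 0;1 0 0 0 0;1 0 0 0 0", squeeze=20)

```text
t: 15.0
tool_pos: [0.4404, 0.2933, 0.0083]
tool_rot: [-3.141, -0.001, 0.239]
wrist_force: [-0.4, -0.6, 5.5]
grip_width: 0.0347
grasp_force: 20.0
```

Emit:
send_rows(moves="1 0 0 -30 0;1 0 0 -45 0;1 0 0 -50 6.1;1 0 0 0 6.2;1 0 0 0 6.1;1 9.5 44.2 0 0;1 9.5 44.2 0 0;1 9.5 44.2 0 0;1 9.5 44.2 0 0;1 9.5 44.4 0 0;1 0 0 0 0;1 0 0 40 0;1 0 0 30 0;1 0 0 0 0;1 0 0 0 0")

```text
t: 16.5
tool_pos: [0.4694, 0.0693, 0.0631]
tool_rot: [3.142, 0.001, -0.081]
wrist_force: [0.8, 0.9, 0.8]
grip_width: 0.0346
grasp_force: 20.0
```

Emit:
send_rows(moves="1 0.4 0.3 20 0;1 0 0 15 0;1 0 0 6 0;1 0 0 2 0;1 0 0 1.5 0;1 0 0 0.5 0;1 0 0 0 0")

```text
t: 17.2
tool_pos: [0.4702, 0.0686, 0.0183]
tool_rot: [-3.141, -0.001, -0.082]
wrist_force: [0.3, 0.3, 3.6]
grip_width: 0.0347
grasp_force: 20.0
```

Emit:
send_rows(moves="0.45 0 0 0 0;0.45 0 0 0 0;0.45 0 0 0 0;0.45 0 0 0 0;0.45 0 0 -20 0;0.45 0 0 -40 0;0.45 0 0 -40 0;0.45 0 0 -40 -4.7;0.45 -25 0 0 0;0.45 -25 0 0 0;0.45 0 0 0 0;0.45 0 0 0 0")

```text
t: 18.4
tool_pos: [0.4201, 0.0685, 0.1579]
tool_rot: [-3.142, -0.001, 0.0]
wrist_force: [0.9, -0.9, 0.0]
grip_width: 0.0511
grasp_force: 0.0
```

```bash
python3 - <<'E'
from h import *
np.set_printoptions(precision=4,suppress=True)
c=cam("wrist","w7");np.save("w7.npy",c,allow_pickle=True);s=env.observe();print(s["tool_pos"])
E
```

```text
[0.4205 0.0685 0.1578]
```

View pics/w7.png

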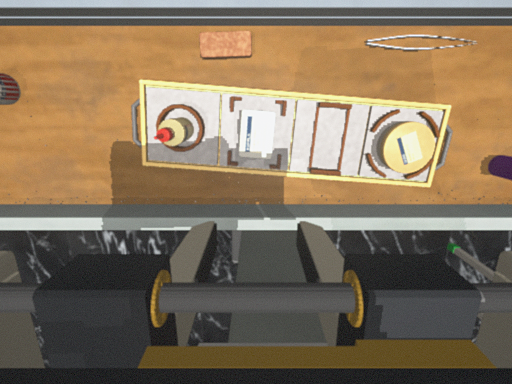

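```bash
python3 - <<'E'
from h import *
np.set_printoptions(precision=4,suppress=True)
c=np.load("w7.npy",allow_pickle=True).item()
hsv=cv2.cvtColor(c["img"],cv2.COLOR_BGR2HSV)
br=cv2.inRange(hsv,(0,60,30),(15,255,190));br[:,:150]=0;br[:,440:]=0;br[:90]=0;br[178:]=0
n,l,st,ce=cv2.connectedComponentsWithStats(br)
for i in range(1,n):
    if st[i,4]>25: print(st[i],pt(c,st[i,0]+st[i,2]/2-.5,st[i,1]+st[i,3]/2-.5,.018))
m=cv2.inRange(hsv,(0,0,225),(180,60,255));m[:,:232]=0;m[:,280:]=0;m[:100]=0;m[170:]=0
m=cv2.morphologyEx(m,cv2.MORPH_OPEN,np.ones((3,3)));m=cv2.morphologyEx(m,cv2.MORPH_CLOSE,np.ones((9,9)))
n,l,st,ce=cv2.connectedComponentsWithStats(m);i=1+st[1:,4].argmax();print(st[i])
v,u=np.nonzero(l==i);P=np.array([pt(c,a,b,.03)[:2] for a,b in zip(u,v)])*1000
print("box",cv2.minAreaRect(P.astype(np.float32)))
print("tip",pt(c,159,136,.095))
E
```

```text
[373  90  16   9  44] [ 0.5095 -0.0603  0.018 ]
[383  90  22  10  61] [ 0.5091 -0.0737  0.018 ]
[406  90  15  12  41] [ 0.5081 -0.0939  0.018 ]
[423  90   9   9  26] [ 0.5095 -0.108   0.018 ]
[230  97  12  15  77] [0.4998 0.0888 0.018 ]
[276 100  11  16  77] [0.4963 0.0415 0.018 ]
[309 102  43  74 593] [ 0.4643 -0.0118  0.018 ]
[156 105  48  47 493] [0.4754 0.1488 0.018 ]
[371 110  29  22 140] [ 0.4831 -0.0683  0.018 ]
[419 112  21  26 143] [ 0.479  -0.1153  0.018 ]
[162 127  11  14  49] [0.4697 0.1626 0.018 ]
[156 134   8   5  32] [0.467  0.1708 0.018 ]
[227 151  11  16  71] [0.4427 0.0938 0.018 ]
[270 155  11  14  60] [0.4394 0.0467 0.018 ]
[367 154  19  23 113] [ 0.4355 -0.0645  0.018 ]
[406 159  27  19 100] [ 0.4321 -0.1123  0.018 ]
[151 167  19  11  50] [0.4276 0.1741 0.018 ]
[165 168  13   7  27] [0.4287 0.1618 0.018 ]
[175 169  11   9  37] [0.4265 0.152  0.018 ]
[189 170   7   8  27] [0.4259 0.1387 0.018 ]
[196 171  24   7  79] [0.4253 0.1215 0.018 ]
[217 172  47   6 107] [0.4247 0.0854 0.018 ]
[ 232  100   48   57 2387]
box ((475.4715576171875, 68.06056213378906), (48.82940673828125, 55.973052978515625), 89.98222351074219)
tip [0.4746 0.145  0.095 ]
```

Emit:
send_rows(moves="0.45 2.1 47.8 0 0;0.45 2.1 47.8 0 0;0.45 2.1 47.8 0 0;0.45 2.1 47.8 0 0;0.45 2.1 47.8 0 0;0.45 2.1 47.8 0 0;0.45 2.1 47.8 0 0;0.45 2.1 47.8 0 0;0.45 2.1 47.8 0 0;0.45 2.1 47.8 0 0;0.45 0 0 0 7.6;0.45 0 0 20 7.6;0.45 0 0 0 0;0.45 0 0 0 0")

```text
t: 19.85
tool_pos: [0.4409, -0.4096, 0.1373]
tool_rot: [-3.141, 0.001, -0.261]
wrist_force: [-0.4, -1.1, 0.8]
grip_width: 0.0512
grasp_force: 0.0
```

```bash
python3 - <<'E'
from h import *
np.set_printoptions(precision=4,suppress=True)
c=cam("wrist","w8");s=env.observe();print(s["tool_pos"],s["tool_rot"])
hsv=cv2.cvtColor(c["img"],cv2.COLOR_BGR2HSV)
u0,v0=map(int,px(c,[.4415,-.41,.01]));print(u0,v0)
m=cv2.inRange(hsv,(20,70,100),(36,255,255));k=np.zeros_like(m);k[v0-50:v0+50,u0-30:u0+30]=255;m&=k
n,l,st,ce=cv2.connectedComponentsWithStats(m);i=1+st[1:,4].argmax();print(st[i])
v,u=np.nonzero(l==i);P=np.array([pt(c,a,b,.010)[:2] for a,b in zip(u,v)])*1000
print("batt",cv2.minAreaRect(P.astype(np.float32)),P.mean(0))
E
```

```text
[ 0.4412 -0.4097  0.1379] [ 3.1415 -0.0001 -0.2615]
255 181
[249 170  14  34 397]
batt ((435.1961364746094, -408.6897888183594), (14.190533638000488, 37.04735565185547), 75.320556640625) [ 434.7258 -409.064 ]
```

Emit:
send_rows(moves="0.45 0.8 -0.5 35 0;0.45 0 0 40 0;0.45 0 0 40 0;0.45 0 0 17 0;0.45 0 0 0 0;0.45 0 0 0 0;1 0 0 0 0;1 0 0 0 0;1 0 0 0 0;1 0 0 0 0;1 0 0 0 0;1 0 0 0 0", squeeze=15)

```text
t: 21.1
tool_pos: [0.4417, -0.4093, 0.0058]
tool_rot: [3.141, -0.0, -0.265]
wrist_force: [-1.0, 0.2, 2.2]
grip_width: 0.0139
grasp_force: 15.0
```

Emit:
send_rows(moves="1 0 0 -30 0;1 0 0 -50 0;1 0 0 -50 -5.2;1 0 0 0 -5.3;1 -1.1 -44.4 0 0;1 -1.1 -44.4 0 0;1 -1.1 -44.4 0 0;1 -1.1 -44.4 0 0;1 -1.1 -44.4 0 0;1 -1.1 -44.4 0 0;1 -1.1 -44.4 0 0;1 -1.1 -44.4 0 0;1 -1.1 -44.4 0 0;1 0 0 40 0;1 0 0 35 0;1 0 0 15 0;1 0 0 0 0;1 0 0 0 0")

```text
t: 22.9
tool_pos: [0.4648, -0.0103, 0.0461]
tool_rot: [3.142, -0.0, -0.082]
wrist_force: [-0.1, 0.3, -0.6]
grip_width: 0.0141
grasp_force: 15.0
```

Emit:
send_rows(moves="1 0 0 15 0;1 0 0 10 0;1 0 0 3 0;1 0 0 1.5 0;1 0 0 0.8 0;1 0 0 0 0;1 0 0 0 0;0.7 0 0 0 0;0.7 0 0 0 0;0.7 0 0 0 0;0.7 0 0 -15 0;0.7 0 0 -40 0;0.7 0 0 -45 0;0.7 0 0 -45 0;0.7 -30 0 0 -4.7;0.7 -30 0 0 0;0.7 0 0 0 0;0.7 0 0 0 0")

```text
t: 24.7
tool_pos: [0.4049, -0.0078, 0.1606]
tool_rot: [3.141, -0.001, -0.0]
wrist_force: [-0.0, -0.7, -0.3]
grip_width: 0.0279
grasp_force: 0.0
```

```bash
python3 - <<'E'
from h import *
np.set_printoptions(precision=4,suppress=True)
c=cam("wrist","w9");s=env.observe();print(s["tool_pos"],s["t"])
u,v=map(int,px(c,[.466,.028,.01]));a=c["img"][max(v-90,0):v+90,max(u-180,0):u+180]
print(u,v,max(u-180,0),max(v-90,0));cv2.imwrite("pics/w9c.png",cv2.resize(a,(800,800*a.shape[0]//a.shape[1]),interpolation=cv2.INTER_CUBIC))
hsv=cv2.cvtColor(c["img"],cv2.COLOR_BGR2HSV)
m=cv2.inRange(hsv,(20,70,100),(36,255,255));u0,v0=map(int,px(c,[.4645,-.011,.02]));k=np.zeros_like(m);k[v0-35:v0+35,u0-15:u0+15]=255;m&=k
n,l,st,ce=cv2.connectedComponentsWithStats(m);i=1+st[1:,4].argmax();print(st[i])
y,x=np.nonzero(l==i);P=np.array([pt(c,p,q,.020)[:2] for p,q in zip(x,y)])*1000
print("batt yellow",cv2.minAreaRect(P.astype(np.float32)))
E
```

```text
[ 0.4054 -0.0078  0.1606] 24.75
222 121 42 31
[251  98  17  49 544]
batt yellow ((465.65234375, -11.824543952941895), (13.691354751586914, 50.0262565612793), 85.81586456298828)
```

View pics/w9c.png

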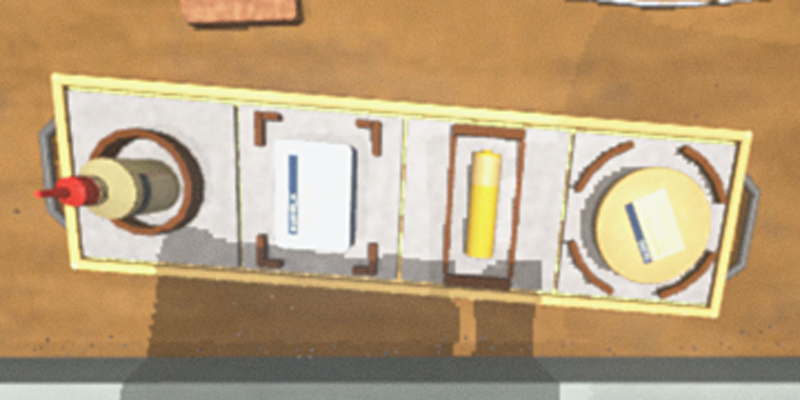

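```bash
python3 - <<'E'
from h import *
np.set_printoptions(precision=4,suppress=True)
c=cam("wrist")
f=lambda a,b,z:pt(c,42+a*.45,31+b*.45,z)
print("box",f(314.5,196,.03),"seat",np.mean([f(255,112,.018),f(382,122,.018),f(257,266,.018),f(377,274,.018)],0))
print("lid edges",f(280,138,.03),f(276,245,.03),f(352,146,.03),f(350,255,.03))
d=cam("side");s=cam("scene")
for z in(.01,.066,.095):print("side px bottle",z,px(d,[.4763,.1487,z]),px(s,[.4763,.1487,z]))
a=cv2.resize(d["img"][170:270,210:310],(500,500),interpolation=cv2.INTER_CUBIC);cv2.imwrite("pics/side9.png",a)
E
```

```text
box [0.4702 0.0651 0.03  ] seat [0.4697 0.0666 0.018 ]
lid edges [0.4955 0.0787 0.03  ] [0.4479 0.0848 0.03  ] [0.492  0.0467 0.03  ] [0.4432 0.0504 0.03  ]
side px bottle 0.01 (np.float64(246.4618890153906), np.float64(243.28927106616214)) (np.float64(214.59569907158246), np.float64(182.21437199300553))
side px bottle 0.066 (np.float64(246.49531570369842), np.float64(228.6267961451663)) (np.float64(213.47402498845463), np.float64(166.84245909048903))
side px bottle 0.095 (np.float64(246.5133401658363), np.float64(220.72044234703947)) (np.float64(212.864615147487), np.float64(158.490839722438))
```

View pics/side9.png

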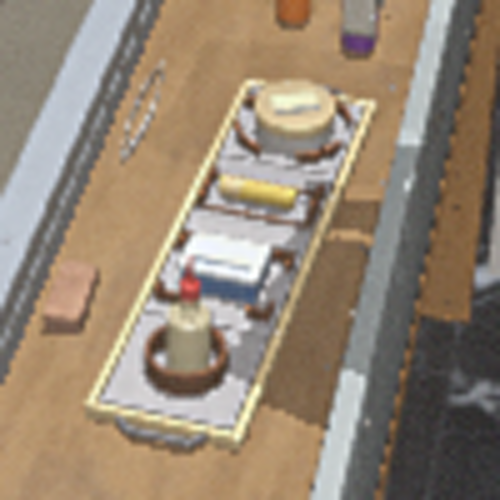

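All four parts stand within about 2 mm of the middle of their seats and upright; the gripper is clear.

```bash
python3 -c "
from bench import ticket
print(ticket.hand_in())"
```

```text
the job is handed in; nothing more can be done
None
```

The caddy is packed and handed in at about 25 s: screw tin, oil bottle, coupling box and battery each sit within about 2 mm of the middle of their seats by camera, with the box and battery square to their fences, and I never touched the glue bottle or the paint pot.

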